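Load a valve housing into a turnbuckle clamp and draw it tight

TASK

Take the valve housing whose boss is still empty (no bush in it) out of the sorting tray and stand it upright on the small rest between the two jaws of the bench clamp, one end towards each jaw. Then let go of it and turn the spoked middle body of the clamp's turnbuckle, tops of the spokes away from the open front where the housing stands, so that both jaws draw in together and hold the housing tight between them. Leave the other parts where they lie in the tray, and let go of everything at the end.

Things in the scene. Friction and masses are not known exactly. Their poses are not given: they have to be found in the camera images.
- housing_mid (a point): centre of the plain valve housing, the only one in the tray whose boss is an open, empty hole: aluminium block 30 mm (its x) by 45 mm (its y), 22 mm high, with a 24 mm boss on top (31 mm high in all). The point lies half-way up, 15.5 mm above the underside, in the middle of the 45 mm. z is up. Its ends (across y) face the jaws, either way round.
- plain_housing: the same plain housing (0.13 to 0.21 kg); origin at its underside, 1.5 mm to the -y side of the middle of the 45 mm. A small port stands about 4 mm out of its -y end and fits between the prongs of either jaw.
- sorting_tray: low grey fixed tray, 108 (x) by 211 mm (y), walls and dividers 22 mm high, 4 mm thick, floor 4 mm. Three compartments in a row along y, each 100 (x) by 65 mm (y), centres at y = -69, 0 and 69 mm, one valve housing in each, in any order: the plain one and two bushed ones. They lie with their 30 mm width along the tray's x within 0.2 rad. Origin: centre of the underside.
- bushed_housing_a: valve housing like the plain one but with a pale bush in its boss, 37 mm high, to be left in the tray; origin at its underside
- bushed_housing_b: another valve housing with a pale bush in its boss, 37 mm high, to be left in the tray; origin at its underside
- clamp: self-centring clamp, fixed to the bench: dark steel base plate 175 (x) by 180 mm (y), 12 mm thick; origin: centre of its underside, z up. The rest and jaw tips are on its -x side (open front), the turnbuckle on its +x side, axis along y. Only the spokes stand higher than 79 mm (to 105 mm); within 10 mm of y = 0 only the turnbuckle, the rest and low rails.
- rest (a point): centre of the top face of the rest, a steel block 28 (x) by 34 mm (y), top 30 mm above the bench; axes as the clamp's. Midway between the jaws, 105 mm to the -x side of the turnbuckle's axis. Free space for fingers on both its x sides.
- hub (a point): centre of the turnbuckle's middle body, 62 mm above the bench, axes as the clamp's. A tube along y, 56 mm long, up to 17 mm in radius, with four round spokes 90 degrees apart in the plane y = 0, 9 mm thick with slippery polished 15 mm ball ends, tips 43 mm from the axis. Closed fingers from above can push spoke after spoke; the body stays where it is left.
- turnbuckle (a joint): angle of the middle body, rad, 0 (jaws 81 mm apart) to 6.1; starts at 0 to 1.6. Grows as the topmost spoke moves to the clamp's +x; each jaw moves in 3.5 mm per rad. Spokes stand at q + n*pi/2 from straight up, towards +x. Turns with about 0.13 N m (3 to 6 N on a spoke); at about 5.1 the jaws meet the housing and it stiffens; 10 to 20 N more on a spoke is tight, and friction holds it.
- jaw_left: jaw on the clamp's +y side: plate with two steel prongs (10 mm wide, 17 mm between, 34 to 52 mm above the bench) facing the rest; origin: the clamp's origin at turnbuckle 0, then moves with the jaw towards -y
- jaw_right: jaw on the clamp's -y side, the mirror image; origin: the clamp's origin at turnbuckle 0, then moves with the jaw towards +y

How it is judged:
By the outcome, as a careful person would: the job done as asked, in the order asked, and still so for the second after the job is handed in, with the robot touching nothing.
It also fails if it takes over 54 s, if anything falls off the work surface, if the arm or the gripper's body presses on something with over 40 N, if the wrist force passes 120 N, or if a joint passes its speed limit or range.

ROBOT

A 7-joint arm with a two-finger parallel gripper is mounted at the origin on a cart in front of the work surface, level with it; the furniture and walls round the work are solid. World frame = base frame: x ahead of the robot, y to its left, z up, the work surface at z = 0. Lengths are in m, angles in rad, forces in N, time in s.
With the tool pointing down it reaches from about 0.425 to 0.95 m from the base axis. Payload 16.7 kg.
Tool frame: the origin (TCP) lies at the very end of the fingers, on their centre line; the grasp point (between the pads) lies 19 mm behind it; z points along the fingers, x is the direction in which the jaws open and shut, and the axes are right-handed (so a half turn about z gives the same grasp; the last joint's range is limited). The gripper opens to 94 mm and grips with 3 to 60 N. Pads are 16 mm wide; open, the fingers measure 119 mm over their backs; the gripper's body (75 mm by 177 mm) begins 78 mm behind the grasp point.
Start: joints at [-1.323, 0.426, 0.074, 1.606, -0.034, 1.111, -0.067], TCP at [0.261, 0.622, 0.205] pointing down, gripper open.
Joint ranges: [-2.85, 2.85], [-0.5, 2.14], [-1.23, 1.37], [0.21, 2.46], [-1.02, 4.16], [0.16, 2.05], [-2.73, 2.73]. Speed limits (rad/s): [1.89, 1.89, 2.39, 2.39, 3.01, 3.01, 3.01].

INTERFACE

Orientations are given as a unit quaternion [w, x, y, z].
In Python, from rig import robot gives the robot as it stands. The module is installed in compiled form; this text tells all that it offers.
- The arm moves only by the shell command python3 -m pendant 'ROWS' [FORCE]. ROWS is JSON, a list that holds one entry, the list of rows, each a list of 7 numbers: the turn, a rotation vector about the tool's x, y, z in degrees, then the shift along the tool's x, y, z in units of 30 mm (1.0 is 30 mm), then the finger opening in mm, from 0 to 94. In form: [[[ax, ay, az, tx, ty, tz, grip], ...]]. A call has 1 to 20 rows; each row is the pose to reach, as a shift and turn from the pose commanded when the call began, along the tool's axes at that moment; what a row does not reach only later rows make up. A row lasts 1/12 s, in which the tool goes at most 41.7 mm and 7.16 degrees, less where a joint would pass 70% of its speed; a pose out of reach is approached as far as the arm can. A call with a gripper value outside its range is refused whole. The fingers move at their own pace and stop on an object; FORCE is the grip in N (left out, the last holds). Time passes only in rows, so rows that repeat a pose let the fingers close. It gives the time, the measured TCP pose, the force and the opening at its end, in the units of the state.
- robot.get_obs(): the state, without advancing time (a new reading comes with each control period).
- robot.camera(name): name is "side" or "top" or "wrist"; returns the picture (400x640x3 uint8, blue, green, red); there is no depth.
- robot.get_calibration(name): a dict with "vertical_fov" (degrees; the focal length in pixels is half the picture's height over the tangent of half this angle, whatever the lens; pixels are square), "cx", "cy" (the principal point, pixels), "k1" (the pictures are not rectified: a ray, as slopes to the right and down, at radius r is drawn at 1 + k1 r^2 times it, then the intrinsics apply), "R" (3x3) and "t" (3): a world point X has camera coordinates R X + t. Camera axes: x right, y down, z forward; pixel columns grow to the right and rows downward; lengths in m; the calibration is good to about 2 mm. A picture is of the moment at which its call begins: read the wrist's pose just before it. get_calibration takes no time and is no camera call; for the wrist camera it gives the pose at the moment of the call.
- robot.sign_off(): hands the job in, once; it reports no verdict.
The state is a dict: "t": time; "joint_positions": joint angles; "qvel": joint speeds; "joint_efforts": joint torques, N m; "ee_pos": TCP position; "eef_rot": TCP orientation; "force": force on the tool from outside, world axes, zero at the start; "ft_torque": the same for the moment, N m; "gripper_width": finger opening in m.
Only numpy, scipy, OpenCV 4.12 (cv2) and the standard library are available. Lean on these libraries where they do the work, as an engineer would, in place of code of your own. Each camera call takes 0.05 s, during which the arm holds its last target.

## Working session

There is one attempt and no reset: what is moved stays moved. The work goes in short steps, Python scripts to look and compute and a shell command to move; the robot and the scene stay as the last step left them, time stands still between calls to the robot, and variables do not carry over. Pictures are saved under pics/ and viewed, and the job is handed in when it is done.

```bash
mkdir -p pics; ls
python3 - <<'E'
from rig import robot
import cv2,json
o=robot.get_obs()
print({k:o[k] for k in o})
for n in ("side","top","wrist"):
    c=robot.get_calibration(n); print(n,c)
    cv2.imwrite(f"pics/{n}0.png",robot.camera(n))
print(robot.get_obs()["t"])
E
```

```text
pics
{'t': 0.0, 'joint_positions': array([-1.32246152,  0.42671289,  0.07384078,  1.60661277, -0.03408479,
        1.11080781, -0.06710741]), 'qvel': array([-0.00011483, -0.00116369,  0.00192692, -0.00021728, -0.00012801,
       -0.00094378,  0.00129074]), 'joint_efforts': array([-4.95743188e-05, -9.35835671e+01,  3.66719507e+00, -4.54165578e+01,
       -4.87187575e-02,  2.05780403e-02,  1.35753407e-04]), 'ee_pos': array([0.26136591, 0.62186119, 0.20478553]), 'eef_rot': array([ 3.96390098e-04,  8.32899769e-01,  5.53423495e-01, -5.03667706e-04]), 'force': array([0.22894909, 0.22932306, 0.10762893]), 'ft_torque': array([-0.02045575, -0.05666441,  0.0285485 ]), 'gripper_width': 0.09410930484875453}
side {'vertical_fov': 57.31398966766384, 'cx': 324.5272572972736, 'cy': 195.46594849408785, 'k1': 0.012190417001242454, 'R': array([[ 0.99925911,  0.03800986, -0.00603938],
       [ 0.02178746, -0.68803223, -0.72535299],
       [-0.03172585,  0.724684  , -0.68835062]]), 't': array([-0.52716605, -0.08468099,  1.06032347])}
top {'vertical_fov': 47.00546913594599, 'cx': 321.2346640631204, 'cy': 206.8130674320155, 'k1': -0.09725519830999002, 'R': array([[ 0.00384696, -0.99998627,  0.00355684],
       [-0.98666597, -0.00437442, -0.1626995 ],
       [ 0.16271282, -0.00288352, -0.98666926]]), 't': array([-0.17573488,  0.54606721,  0.987711  ])}
wrist {'vertical_fov': 71.46831032176874, 'cx': 313.1278252630659, 'cy': 204.42572796593407, 'k1': 0.0018154838755854257, 'R': array([[ 0.38684503,  0.92214298, -0.00180156],
       [ 0.88881929, -0.37234363,  0.26713385],
       [ 0.2456648 , -0.10494066, -0.96365775]]), 't': array([-0.67418122, -0.02688563,  0.39237761])}
0.15
```

View pics/side0.png

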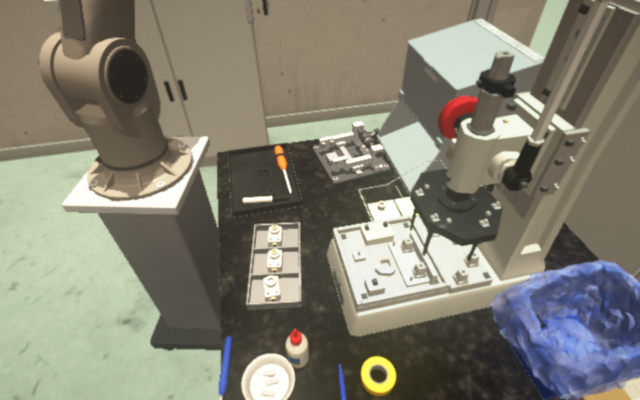

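View pics/top0.png

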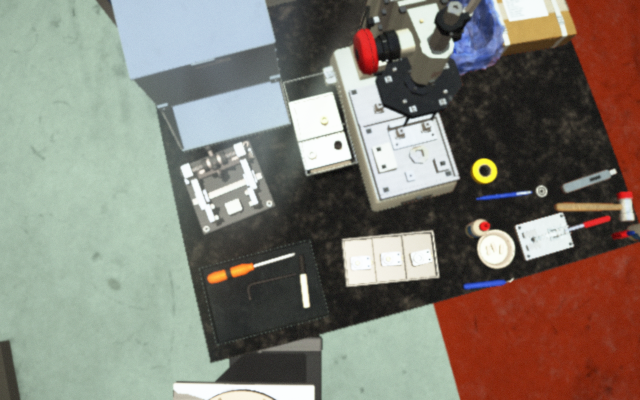

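View pics/wrist0.png

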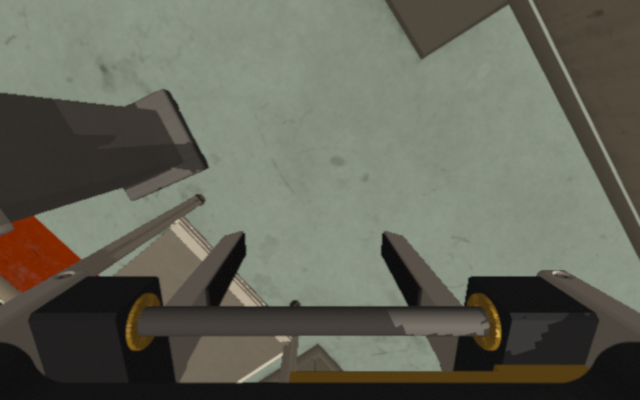

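```bash
cat > h.py <<'E'
import numpy as np, cv2
from scipy.spatial.transform import Rotation as Rot
def K(c):
    f=200/np.tan(np.radians(c["vertical_fov"])/2); return f
def proj(c,X):
    X=np.atleast_2d(X); p=X@np.array(c["R"]).T+c["t"]; s=p[:,:2]/p[:,2:]
    r2=(s**2).sum(1,keepdims=True); s=s*(1+c["k1"]*r2)
    return s*K(c)+[c["cx"],c["cy"]]
def back(c,uv,z):
    uv=np.atleast_2d(uv).astype(float); d=(uv-[c["cx"],c["cy"]])/K(c); s=d.copy()
    for _ in range(20): s=d/(1+c["k1"]*(s**2).sum(1,keepdims=True))
    R=np.array(c["R"]); rays=np.c_[s,np.ones(len(s))]@R; o=-R.T@c["t"]
    return o+rays*((z-o[2])/rays[:,2])[:,None]
def crop(img,u0,v0,u1,v1,k,fn):
    cv2.imwrite(fn,cv2.resize(img[v0:v1,u0:u1],None,fx=k,fy=k,interpolation=cv2.INTER_CUBIC))
E
python3 - <<'E'
import cv2
from h import *
t=cv2.imread("pics/top0.png"); s=cv2.imread("pics/side0.png")
crop(t,330,220,450,300,6,"pics/top_tray.png")
crop(t,170,130,290,245,5,"pics/top_clamp.png")
crop(s,230,210,330,320,5,"pics/side_tray.png")
crop(s,300,110,420,200,6,"pics/side_clamp.png")
E
```

```text
(no output)
```

View pics/top_tray.png

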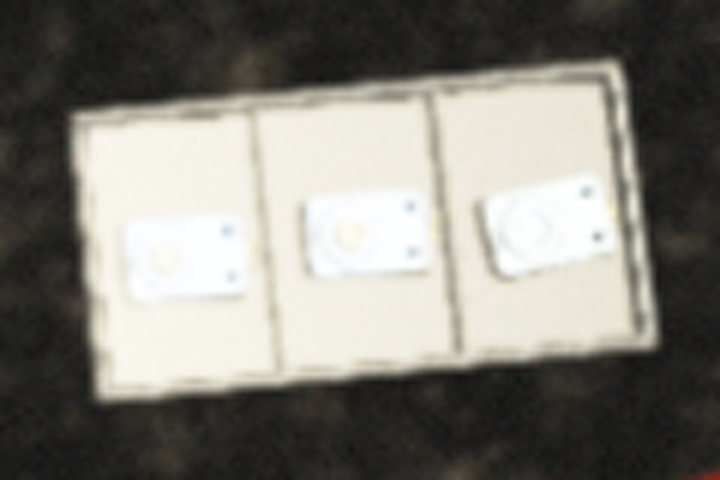

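View pics/top_clamp.png

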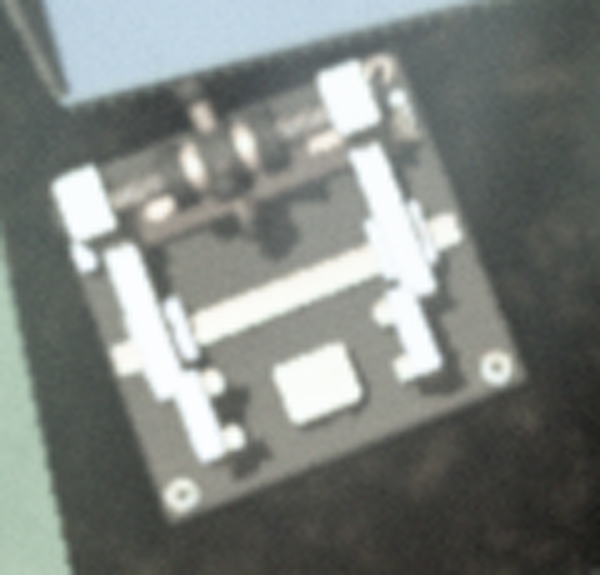

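View pics/side_tray.png

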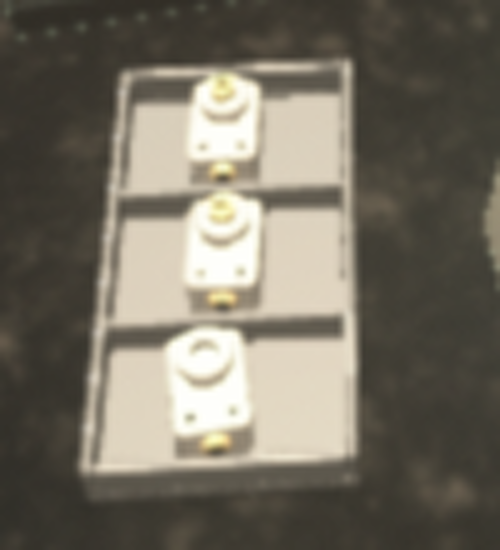

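View pics/side_clamp.png

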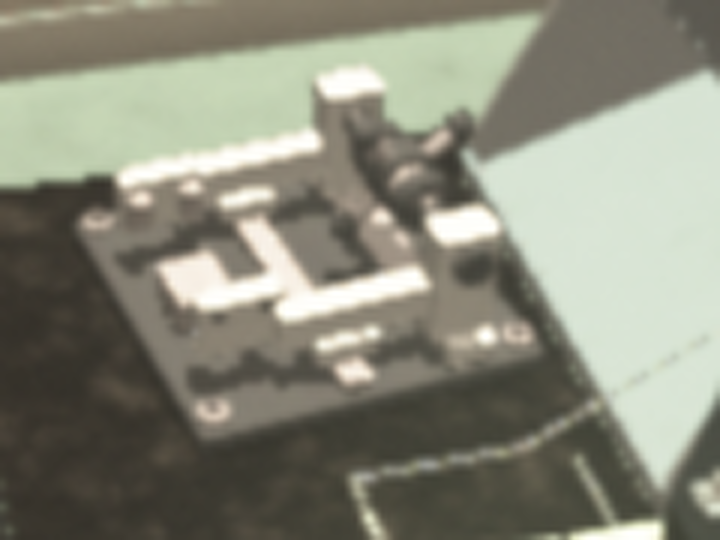

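Run:
```python
from rig import robot
from h import *
c=robot.get_calibration("top"); s=robot.get_calibration("side")
f=lambda pts,z:back(c,np.array(pts)/6+[330,220],z)
g=lambda pts,z:back(c,np.array(pts)/5+[170,130],z)
def sh(n,p):
    p=p[:,:2]; print(n,p.round(4).tolist(),"mean",p.mean(0).round(4),"edges",np.linalg.norm(p-np.roll(p,-1,0),axis=1).round(4),"ang",[round(float(np.degrees(np.arctan2(*(b-a)[::-1]))),1) for a,b in zip(p,np.roll(p,-1,0))])
sh("tray",f([(72,115),(622,62),(660,346),(98,400)],.022))
sh("house",f([(485,200),(598,177),(615,250),(500,277)],.026))
sh("boss",f([(528,228),(528,229)],.035))
sh("rest",g([(273,372),(345,345),(362,390),(298,425)],.030))
sh("plate",g([(170,522),(524,380),(395,55)],.012))
sh("holes",g([(181,495),(497,368)],.012))
# side
a=lambda pts,z:back(s,np.array(pts)/5+[230,210],z)
b=lambda pts,z:back(s,np.array(pts)/6+[300,110],z)
sh("S tray",a([(122,70),(350,62),(357,460),(85,475)],.022))
sh("S boss",a([(204,357),(204,358)],.035))
sh("S rest",b([(160,265),(212,250),(240,290),(190,310)],.030))
sh("S holes",b([(100,218),(210,409)],.012))
```

```text
tray [[0.4763, -0.221], [0.4971, -0.4316], [0.3894, -0.4427], [0.3696, -0.2305]] mean [ 0.4331 -0.3314] edges [0.2116 0.1082 0.2132 0.1072] ang [-84.4, -174.1, 95.3, 5.1]
house [[0.4442, -0.3766], [0.4529, -0.4199], [0.4253, -0.4256], [0.4153, -0.3816]] mean [ 0.4344 -0.4009] edges [0.0442 0.0281 0.0451 0.0293] ang [-78.7, -168.4, 102.9, 9.8]
boss [[0.4332, -0.3908], [0.4328, -0.3908]] mean [ 0.433  -0.3908] edges [0.0004 0.0004] ang [178.5, -1.5]
rest [[0.5539, 0.0477], [0.5666, 0.0149], [0.5457, 0.0064], [0.5294, 0.0353]] mean [0.5489 0.0261] edges [0.0351 0.0225 0.0331 0.0274] ang [-68.8, -157.8, 119.5, 26.9]
plate [[0.4865, 0.0969], [0.5537, -0.0658], [0.7105, -0.0008]] mean [0.5835 0.0101] edges [0.176  0.1698 0.2444] ang [-67.6, 22.5, 156.4]
holes [[0.4991, 0.0923], [0.5593, -0.0531]] mean [0.5292 0.0196] edges [0.1574 0.1574] ang [-67.5, 112.5]
S tray [[0.3708, -0.2325], [0.478, -0.2239], [0.4989, -0.4329], [0.3939, -0.4429]] mean [ 0.4354 -0.3331] edges [0.1076 0.21   0.1055 0.2117] ang [4.6, -84.3, -174.6, 96.3]
S boss [[0.435, -0.3968], [0.4351, -0.3972]] mean [ 0.435 -0.397] edges [0.0005 0.0005] ang [-81.7, 98.3]
S rest [[0.5326, 0.0339], [0.5572, 0.0465], [0.5708, 0.0157], [0.5477, -0.0002]] mean [0.5521 0.024 ] edges [0.0276 0.0338 0.028  0.0373] ang [27.2, -66.1, -145.6, 113.9]
S holes [[0.5002, 0.0958], [0.5581, -0.0495]] mean [0.5292 0.0232] edges [0.1564 0.1564] ang [-68.3, 111.7]
```

```bash
cat >> h.py <<'E'
def Tq(q): return Rot.from_quat([q[1],q[2],q[3],q[0]])
def down(yaw):  # tool x at yaw deg, z down
    a=np.radians(yaw); x=np.array([np.cos(a),np.sin(a),0]); z=np.array([0,0,-1.]); return Rot.from_matrix(np.c_[x,np.cross(z,x),z])
def rel(o,pos,yaw=None):
    R0=Tq(o["eef_rot"]); d=R0.inv().apply(np.array(pos)-o["ee_pos"])
    rv=np.zeros(3) if yaw is None else (R0.inv()*down(yaw)).as_rotvec(degrees=True)
    n=max(np.linalg.norm(d)/.0417,np.linalg.norm(rv)/7.16)
    return rv.round(2).tolist()+(d/.03).round(3).tolist(), round(float(n),1)
E
python3 - <<'E'
from rig import robot
from h import *
o=robot.get_obs();c=robot.get_calibration("wrist")
R0=Tq(o["eef_rot"])
cc=-np.array(c["R"]).T@c["t"]; print(cc, R0.inv().apply(cc-o["ee_pos"]))
print("optical axis in tool",R0.inv().apply(np.array(c["R"])[2]),"right",R0.inv().apply(np.array(c["R"])[0]))
for p,y in (([.47,.05,.26],22.5),([.47,.05,.26],11)): print(rel(o,p,y))
E
```

```text
[0.18831889 0.65288326 0.38417846] [ 1.21830038e-05 -7.93383251e-02 -1.79254146e-01]
optical axis in tool [-4.52357728e-04  2.67060676e-01  9.63679610e-01] right [ 9.99999578e-01 -6.50019685e-04  6.49543922e-04]
([0.03, 0.05, 44.7, -14.884, 13.797, -1.82], 14.7)
([0.03, 0.05, 56.2, -14.884, 13.797, -1.82], 14.7)
```

Run:
```python
from rig import robot
from h import *
print(rel(robot.get_obs(),[.56,.045,.25],22.5))
```

```text
([0.03, 0.05, 44.7, -13.875, 16.628, -1.488], 15.6)
```

```bash
python3 -m pendant '[[[0,0,44.7,-13.88,16.63,-1.5,60],[0,0,44.7,-13.88,16.63,-1.5,60],[0,0,44.7,-13.88,16.63,-1.5,60],[0,0,44.7,-13.88,16.63,-1.5,60],[0,0,44.7,-13.88,16.63,-1.5,60],[0,0,44.7,-13.88,16.63,-1.5,60],[0,0,44.7,-13.88,16.63,-1.5,60],[0,0,44.7,-13.88,16.63,-1.5,60],[0,0,44.7,-13.88,16.63,-1.5,60],[0,0,44.7,-13.88,16.63,-1.5,60],[0,0,44.7,-13.88,16.63,-1.5,60],[0,0,44.7,-13.88,16.63,-1.5,60],[0,0,44.7,-13.88,16.63,-1.5,60],[0,0,44.7,-13.88,16.63,-1.5,60],[0,0,44.7,-13.88,16.63,-1.5,60],[0,0,44.7,-13.88,16.63,-1.5,60],[0,0,44.7,-13.88,16.63,-1.5,60],[0,0,44.7,-13.88,16.63,-1.5,60],[0,0,44.7,-13.88,16.63,-1.5,60]]]' 40
python3 - <<'E'
from rig import robot
from h import *
import pickle
o=robot.get_obs();c=robot.get_calibration("wrist");im=robot.camera("wrist")
pickle.dump((o,c),open("w1.pkl","wb")); cv2.imwrite("pics/w1.png",im); print(o["ee_pos"],o["joint_positions"].round(2),o["qvel"].round(3))
E
```

```text
t: 1.73
ee_pos: [0.5597, 0.0456, 0.2502]
eef_rot: [-0.0, 0.981, 0.195, -0.0]
force: [0.3, 1.2, 0.2]
gripper_width: 0.0599
[0.55974093 0.04564503 0.25015808] [-0.67  0.22  0.56  1.84 -0.13  1.12  0.33] [-0.022 -0.006 -0.007  0.007 -0.    -0.    -0.001]
```

View pics/w1.png

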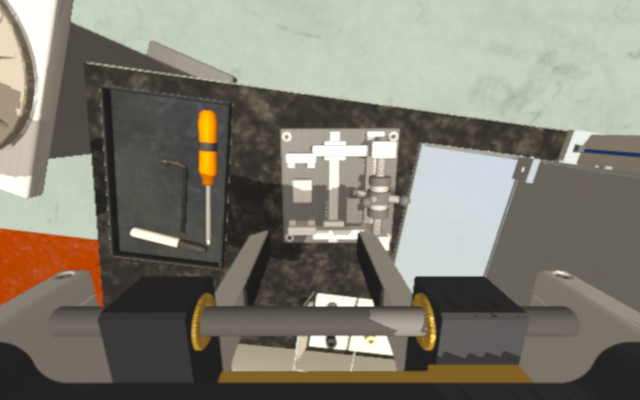

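Run:
```python
from h import *
crop(cv2.imread("pics/w1.png"),270,118,415,253,5.5 and 5,"pics/w1c.png")
```

```text
(no output)
```

View pics/w1c.png

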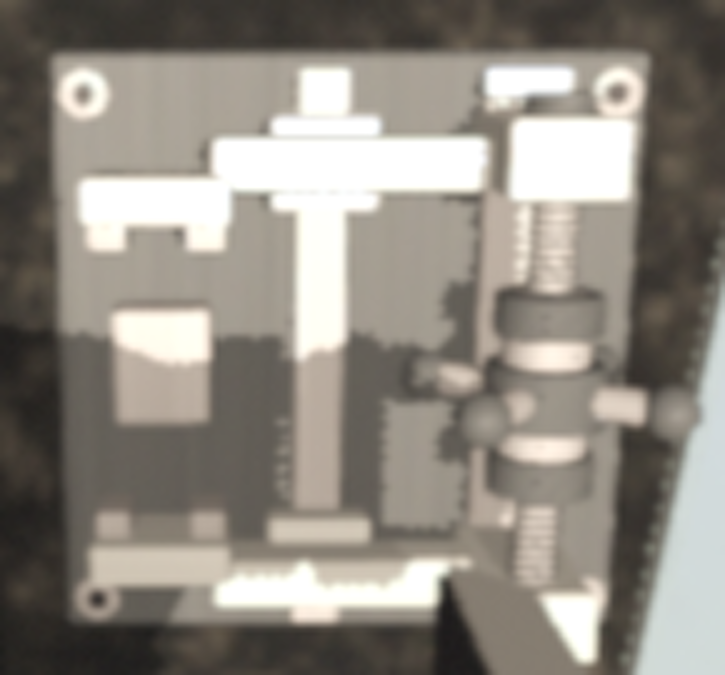

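```bash
cat > fitc.py <<'E'
import pickle
from h import *
from rig import robot
from scipy.optimize import least_squares
o,c=pickle.load(open("w1.pkl","rb")); ct=robot.get_calibration("top"); cs=robot.get_calibration("side")
W=lambda p:np.array(p)/5+[270,118]-0.4; T=lambda p:np.array(p)/5+[170,130]-.4; S=lambda p:np.array(p)/6+[300,110]-.4
def model(p,L):
    a=p[2];R=np.array([[np.cos(a),-np.sin(a)],[np.sin(a),np.cos(a)]]); L=np.array(L,float)
    return np.c_[L[:,:2]@R.T+p[:2],L[:,2]]
plate=lambda *ids:[[(-87.5,90,12),(87.5,90,12),(87.5,-90,12),(-87.5,-90,12)][i] for i in ids]
def restL(xr): return [(xr-14,17,30),(xr+14,17,30),(xr+14,-17,30),(xr-14,-17,30)]
wp=W([(52,55),(648,55),(72,620)]); wr=W([(113,312),(208,310),(210,422),(118,424)])
tp=T([(395,55),(524,380),(170,522)]); tr=T([(273,372),(345,345),(362,390),(298,425)])
def res(p,split=False):
    M=lambda L:model(p,np.array(L)/1000); xr=p[3]*1000
    r=[proj(c,M(plate(0,1,3)))-wp,proj(c,M(restL(xr)))-wr,proj(ct,M(plate(1,2,3)))-tp,0.5*(proj(ct,M(restL(xr)))-tr)]
    return r if split else np.concatenate([x.ravel() for x in r])
s=least_squares(res,[.6,.05,.39,-.06],loss="soft_l1",f_scale=1)
p=s.x; print("clamp",p[:2].round(4),"yaw",np.degrees(p[2]).round(2),"xr",p[3].round(4))
for r in res(p,True): print(r.round(1).tolist())
f=lambda x,y,z:model(p,[(x,y,z)])[0]
rest=f(p[3],0,.03);hub=f(p[3]+.105,0,.062);print("rest",rest.round(4),"hub",hub.round(4))
print("hub pix in crop",((proj(c,hub)[0]-[270,118]+.4)*5).round(0))
# q
b=W([(672,410),(487,420),(425,372)])
def rq(v):
    out=[]
    for k,n in ((0,1),(1,0),(2,3)):
        a=v[0]+n*np.pi/2; out.append(proj(c,f(p[3]+.105+.0355*np.sin(a),v[1],.062+.0355*np.cos(a)))[0]-b[k])
    return np.ravel(out)
for g in (-.8,-.4,0,.4):
    v=least_squares(rq,[g,0]); print("q mod",v.x.round(3),v.cost.round(2),v.fun.round(1))
E
python3 fitc.py
```

```text
clamp [0.5937 0.042 ] yaw 17.65 xr -0.0479
[[-0.2, -2.6], [0.4, 8.0], [-10.2, -0.4]]
[[1.0, -0.6], [1.2, 1.4], [-1.1, 1.5], [-1.5, -0.5]]
[[-65.3, 25.1], [-18.6, -62.1], [73.0, -21.1]]
[[1.8, 5.5], [-7.0, 2.4], [-1.6, -4.3], [6.4, -2.0]]
rest [0.548  0.0275 0.03  ] hub [0.6481 0.0593 0.062 ]
hub pix in crop [540. 428.]
q mod [-0.608  0.01 ] 4.2 [ 0.5  2.3  0.8 -1.2  0.5 -0.8]
q mod [-0.608  0.01 ] 4.2 [ 0.5  2.3  0.8 -1.2  0.5 -0.8]
q mod [-0.608  0.01 ] 4.2 [ 0.5  2.3  0.8 -1.2  0.5 -0.8]
q mod [-0.608  0.01 ] 4.2 [ 0.5  2.3  0.8 -1.2  0.5 -0.8]
```

```bash
sed -i 's/plate(1,2,3)))-tp/plate(2,3,0)))-tp/; s/proj(ct,M(restL(xr)))-tr/proj(ct,M(np.array(restL(xr))[[1,2,3,0]]))-tr/' fitc.py; python3 fitc.py
```

```text
clamp [0.5995 0.0494] yaw 22.69 xr -0.0557
[[-0.2, -0.6], [1.6, -0.9], [-0.3, 1.6]]
[[0.1, -0.0], [0.4, 0.3], [0.1, 0.5], [-0.3, 0.1]]
[[0.1, -1.4], [1.1, 0.5], [-0.4, 1.4]]
[[-0.1, 0.1], [-0.4, -0.0], [0.1, 1.1], [-0.4, 0.4]]
rest [0.5481 0.0279 0.03  ] hub [0.645  0.0684 0.062 ]
hub pix in crop [544. 394.]
q mod [-0.627  0.001] 0.34 [ 0.4  0.   0.  -0.3  0.5  0.4]
q mod [-0.627  0.001] 0.34 [ 0.4  0.   0.  -0.3  0.5  0.4]
q mod [-0.627  0.001] 0.34 [ 0.4  0.   0.  -0.3  0.5  0.4]
q mod [-0.627  0.001] 0.34 [ 0.4  0.   0.  -0.3  0.5  0.4]
```

Run:
```python
from rig import robot
from h import *
print(rel(robot.get_obs(),[.43,-.40,.14],11))
```

```text
([-0.02, 0.03, 11.58, -9.699, 12.075, 3.673], 11.5)
```

```bash
python3 -m pendant '[[[0,0,11.6,-9.7,12.08,1.5,60],[0,0,11.6,-9.7,12.08,1.5,60],[0,0,11.6,-9.7,12.08,1.5,60],[0,0,11.6,-9.7,12.08,1.5,60],[0,0,11.6,-9.7,12.08,1.5,60],[0,0,11.6,-9.7,12.08,1.5,60],[0,0,11.6,-9.7,12.08,3.67,60],[0,0,11.6,-9.7,12.08,3.67,60],[0,0,11.6,-9.7,12.08,3.67,60],[0,0,11.6,-9.7,12.08,3.67,60],[0,0,11.6,-9.7,12.08,3.67,60],[0,0,11.6,-9.7,12.08,3.67,60],[0,0,11.6,-9.7,12.08,3.67,60],[0,0,11.6,-9.7,12.08,3.67,60],[0,0,11.6,-9.7,12.08,3.67,60]]]' 40
python3 - <<'E'
from rig import robot
from h import *
import pickle
o=robot.get_obs();c=robot.get_calibration("wrist");im=robot.camera("wrist")
pickle.dump((o,c),open("w2.pkl","wb")); cv2.imwrite("pics/w2.png",im); print(o["ee_pos"],o["joint_positions"].round(2),o["qvel"].round(3))
E
```

```text
t: 3.03
ee_pos: [0.4308, -0.3997, 0.1403]
eef_rot: [-0.0, 0.995, 0.096, 0.0]
force: [-0.4, 1.0, -0.7]
gripper_width: 0.06
[ 0.43080385 -0.39967089  0.1403321 ] [ 0.08  0.43  0.72  1.9  -0.35  0.94  1.16] [-0.019 -0.013 -0.    -0.     0.001 -0.001  0.001]
```

View pics/w2.png

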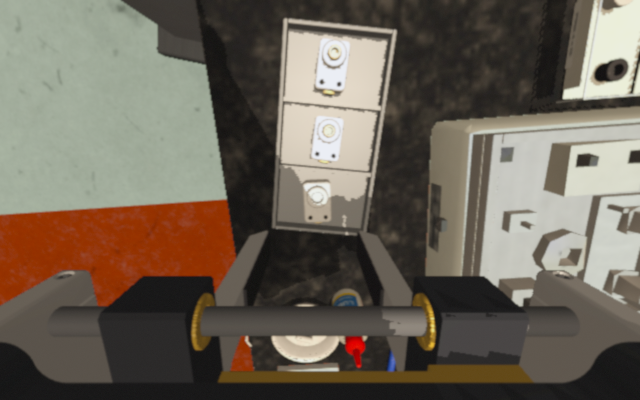

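Run:
```python
from h import *
crop(cv2.imread("pics/w2.png"),260,160,390,245,6,"pics/w2c.png")
```

```text
(no output)
```

View pics/w2c.png

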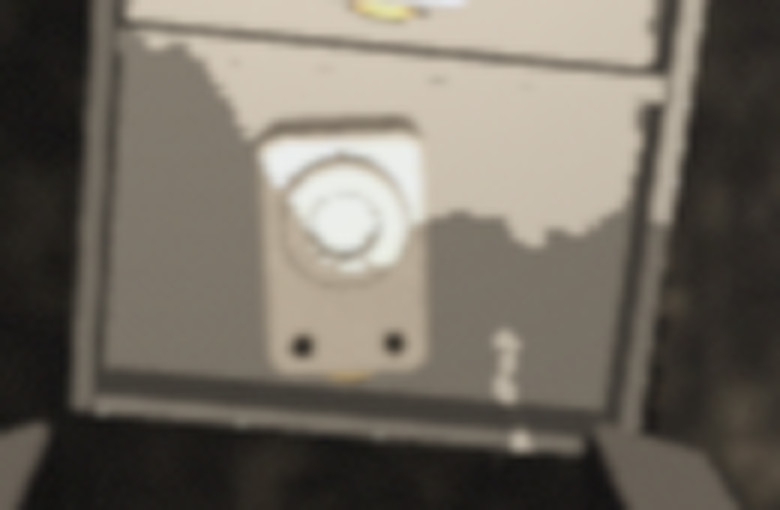

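Run:
```python
import pickle
from h import *
o,c=pickle.load(open("w2.pkl","rb"))
W=lambda p:np.array(p)/6+[260,160]-.4
p=back(c,W([(260,146),(423,138),(428,368),(270,373)]),.026)[:,:2]
print(p.round(4),p.mean(0),np.linalg.norm(p-np.roll(p,-1,0),axis=1).round(4),[round(float(np.degrees(np.arctan2(*(b-a)[::-1]))),1) for a,b in zip(p,np.roll(p,-1,0))])
print("boss",back(c,W([(347,220)]),.035), "holes",back(c,W([(303,346),(394,343)]),.026))
print("tray",back(c,W([(92,0),(700,0),(72,405),(582,450)]),.022))
```

```text
[[ 0.4149 -0.3824]
 [ 0.4432 -0.3754]
 [ 0.4531 -0.4177]
 [ 0.4245 -0.4242]] [ 0.43394934 -0.39992195] [0.0292 0.0434 0.0294 0.0429] [13.9, -76.8, -167.1, 103.0]
boss [[ 0.43228151 -0.39065442  0.035     ]] holes [[ 0.42954696 -0.41788038  0.026     ]
 [ 0.44595532 -0.41408918  0.026     ]]
tray [[ 0.38090072 -0.36303479  0.022     ]
 [ 0.48666736 -0.34241916  0.022     ]
 [ 0.38902472 -0.43907243  0.022     ]
 [ 0.48595988 -0.42947537  0.022     ]]
```

Run:
```python
from rig import robot
from h import *
print(rel(robot.get_obs(),[.434,-.40,.0075],13))
```

```text
([-0.03, -0.04, -1.96, 0.086, 0.038, 4.437], 3.2)
```

```bash
python3 -m pendant '[[[0,0,-2,0.09,0.04,1,46],[0,0,-2,0.09,0.04,2,46],[0,0,-2,0.09,0.04,3,46],[0,0,-2,0.09,0.04,3.6,46],[0,0,-2,0.09,0.04,4.0,46],[0,0,-2,0.09,0.04,4.2,46],[0,0,-2,0.09,0.04,4.35,46],[0,0,-2,0.09,0.04,4.43,46],[0,0,-2,0.09,0.04,4.43,46]]]' 40
python3 - <<'E'
from rig import robot
from h import *
import pickle
im=robot.camera("wrist"); cv2.imwrite("pics/w3.png",im[150:330,200:460].repeat(3,0).repeat(3,1))
E
```

```text
t: 3.83
ee_pos: [0.4334, -0.4018, 0.0081]
eef_rot: [0.0, 0.994, 0.113, 0.0]
force: [-0.4, 0.1, -0.3]
gripper_width: 0.046
```

View pics/w3.png

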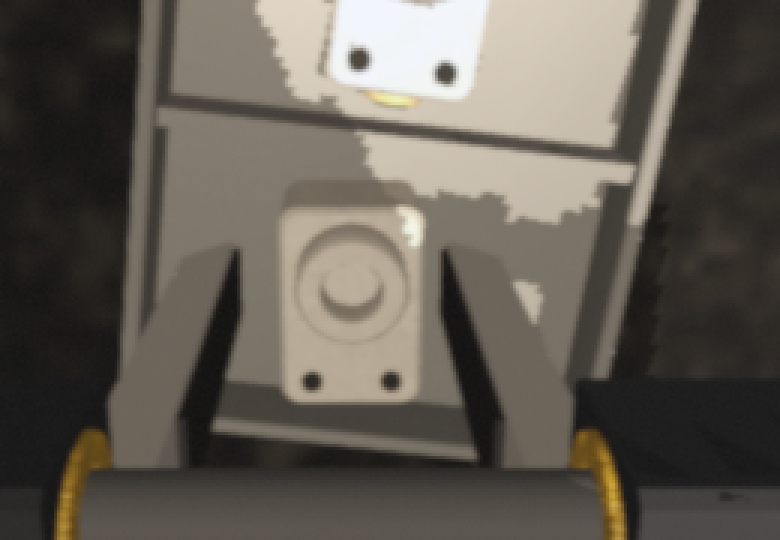

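```bash
python3 -m pendant '[[[0,0,0,0,0,0,20],[0,0,0,0,0,0,20],[0,0,0,0,0,0,20],[0,0,0,0,0,0,20],[0,0,0,0,0,0,20],[0,0,0,0,0,0,20]]]' 40
python3 - <<'E'
from rig import robot
from h import *
o=robot.get_obs(); print(o["ee_pos"],o["gripper_width"],o["force"])
yaw=22.7
x,y=.5481,.0279
print(rel(o,[o["ee_pos"][0],o["ee_pos"][1],.16]))
E
```

```text
t: 4.38
ee_pos: [0.4333, -0.4019, 0.008]
eef_rot: [0.0, 0.994, 0.112, 0.0]
force: [-0.3, 1.3, 7.5]
gripper_width: 0.0296
[ 0.43328493 -0.40194405  0.00802905] 0.029601105249157638 [-0.33738814  1.25393341  7.51208746]
([0.0, 0.0, 0.0, 0.004, 0.002, -5.066], 3.6)
```

```bash
python3 -m pendant '[[[0,0,0,0,0,-0.5,20],[0,0,0,0,0,-1.5,20],[0,0,0,0,0,-3,20],[0,0,0,0,0,-4.5,20],[0,0,0,0,0,-6,20],[0,0,0,0,0,-6,20],[0,0,0,0,0,-6,20]]]' 40
python3 - <<'E'
from rig import robot
from h import *
import pickle
o=robot.get_obs();c=robot.get_calibration("wrist");im=robot.camera("wrist")
pickle.dump((o,c),open("w4.pkl","wb")); cv2.imwrite("pics/w4.png",im);crop(im,230,170,420,320,4,"pics/w4c.png"); print(o["ee_pos"],o["force"],o["gripper_width"])
a=np.radians(22.7);cy=np.array([-np.sin(a),np.cos(a)])
t=np.array([.5481,.0279])-.002*cy
print(t,rel(o,[*t,.19],22.7),rel(o,[*t,.12],22.7))
E
```

```text
t: 4.97
ee_pos: [0.434, -0.4028, 0.1907]
eef_rot: [0.001, 0.994, 0.112, 0.002]
force: [0.9, 0.2, -1.3]
gripper_width: 0.0297
[ 0.43402013 -0.40282238  0.19068878] [ 0.88479989  0.17793445 -1.27870123] 0.029679357854806715
[0.54887181 0.02605492] ([0.2, -0.22, -9.79, 6.925, -13.079, 0.01], 10.6) ([0.2, -0.22, -9.79, 6.915, -13.087, 2.343], 10.8)
```

View pics/w4c.png

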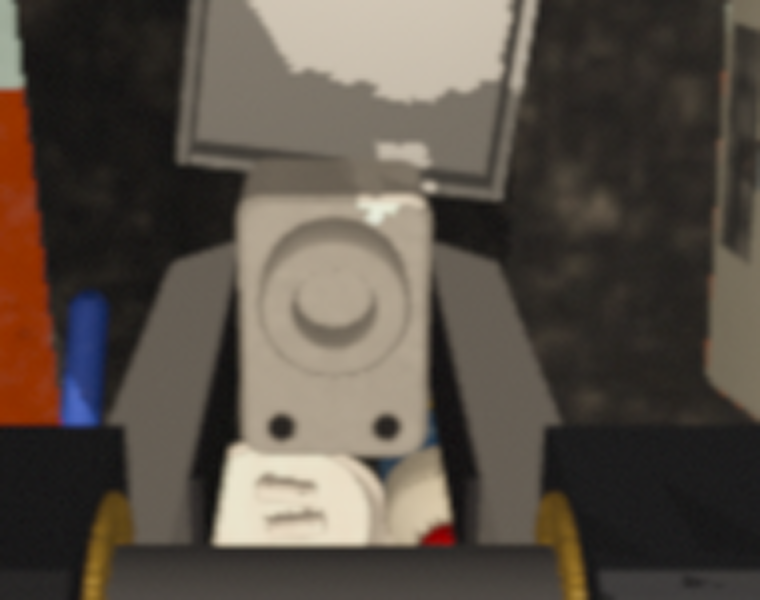

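Run:
```python
import pickle
from h import *
o,c=pickle.load(open("w4.pkl","rb"))
p=back(c,np.array([(239,196),(431,194),(432,455),(240,455)])/4+[230,170]-.4,o["ee_pos"][2]+.018)
print((Tq(o["eef_rot"]).inv().apply(p-o["ee_pos"])*1000).round(1))
```

```text
[[-15.9 -24.9 -18.1]
 [ 13.4 -25.2 -18. ]
 [ 14.6  19.7 -17.9]
 [-16.7  19.7 -18. ]]
```

```bash
python3 -m pendant '[[[0,0,-9.8,6.92,-13.07,0,20],[0,0,-9.8,6.92,-13.07,0,20],[0,0,-9.8,6.92,-13.07,0,20],[0,0,-9.8,6.92,-13.07,0,20],[0,0,-9.8,6.92,-13.07,0,20],[0,0,-9.8,6.92,-13.07,0,20],[0,0,-9.8,6.92,-13.07,0,20],[0,0,-9.8,6.92,-13.07,0,20],[0,0,-9.8,6.92,-13.07,0,20],[0,0,-9.8,6.92,-13.07,0,20],[0,0,-9.8,6.92,-13.07,0,20],[0,0,-9.8,6.92,-13.07,0,20],[0,0,-9.8,6.92,-13.07,1,20],[0,0,-9.8,6.92,-13.07,2,20],[0,0,-9.8,6.92,-13.07,2.3,20],[0,0,-9.8,6.92,-13.07,2.3,20],[0,0,-9.8,6.92,-13.07,2.3,20],[0,0,-9.8,6.92,-13.07,2.3,20]]]' 40
python3 - <<'E'
from rig import robot
from h import *
import pickle
o=robot.get_obs();c=robot.get_calibration("wrist");im=robot.camera("wrist")
pickle.dump((o,c),open("w5.pkl","wb")); cv2.imwrite("pics/w5.png",im);crop(im,190,100,470,300,2.8,"pics/w5c.png"); print(o["ee_pos"],o["force"],o["gripper_width"],o["qvel"].round(3))
t=np.array([.5489,.0257])
print(rel(o,[*t,.036],22.7))
E
```

```text
t: 6.52
ee_pos: [0.5482, 0.0265, 0.1194]
eef_rot: [0.0, 0.98, 0.197, 0.0]
force: [0.1, 0.1, -0.7]
gripper_width: 0.0298
[0.54816599 0.02650329 0.11935016] [ 0.13283059  0.10011233 -0.74542998] 0.029786622661974155 [-0.006 -0.014  0.004 -0.003 -0.003 -0.002  0.001]
([0.01, -0.04, -0.03, 0.01, 0.034, 2.778], 2.0)
```

View pics/w5c.png

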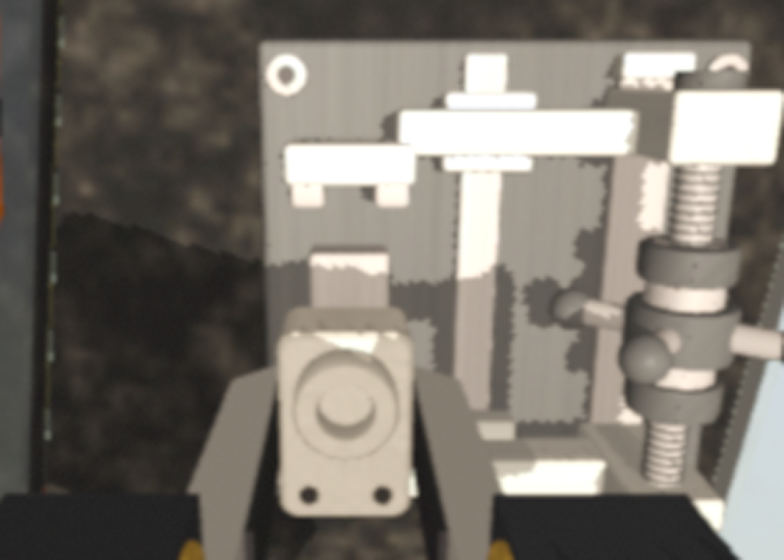

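Run:
```python
import pickle
from h import *
o,c=pickle.load(open("w5.pkl","rb"))
q=lambda P,z:(Tq(o["eef_rot"]).inv().apply(back(c,np.array(P)/2.8+[190,100]-.4,z)-o["ee_pos"])*1000).round(1)
print(q([(311,254),(389,254)],.03)); print("jaw prong left tips",q([(308,206),(392,206)],.052), "plate",q([(262,42),(750,42)],.012))
print("housing",q([(280,334),(412,334),(412,515),(282,515)],o["ee_pos"][2]+.018))
```

```text
[[-13.6 -18.8  89.3]
 [ 14.  -18.8  89.4]]
jaw prong left tips [[-13.3 -39.3  67.3]
 [ 13.5 -39.3  67.4]] plate [[-30.7 -90.8 107.3]
 [140.4 -90.9 107.4]]
housing [[-15.6 -24.9 -18. ]
 [ 13.2 -24.9 -18. ]
 [ 14.2  19.6 -18. ]
 [-16.1  19.6 -18. ]]
```

```bash
python3 -m pendant '[[[0,0,0,0.02,0.025,0.6,20],[0,0,0,0.02,0.025,1.2,20],[0,0,0,0.02,0.025,1.8,20],[0,0,0,0.02,0.025,2.3,20],[0,0,0,0.02,0.025,2.6,20],[0,0,0,0.02,0.025,2.72,20],[0,0,0,0.02,0.025,2.78,20],[0,0,0,0.02,0.025,2.80,20],[0,0,0,0.02,0.025,2.80,20]]]'
python3 - <<'E'
from rig import robot
o=robot.get_obs();print(o["ee_pos"],o["force"],o["ft_torque"])
E
```

```text
t: 7.32
ee_pos: [0.549, 0.0264, 0.0352]
eef_rot: [-0.0, 0.98, 0.197, 0.001]
force: [-0.3, 0.7, -0.2]
gripper_width: 0.0294
[0.54900297 0.02638229 0.03524334] [-0.28052002  0.71749381 -0.21632182] [-0.03736682  0.00703551 -0.07602898]
```

```bash
python3 -m pendant '[[[0,0,0,0,0,0.03,20],[0,0,0,0,0,0.06,20],[0,0,0,0,0,0.06,20]]]'
python3 - <<'E'
from rig import robot
o=robot.get_obs();print(o["ee_pos"],o["force"],o["ft_torque"])
E
```

```text
t: 7.57
ee_pos: [0.549, 0.0264, 0.034]
eef_rot: [-0.0, 0.98, 0.197, 0.001]
force: [-6.2, 0.7, 19.4]
gripper_width: 0.0297
[0.54901039 0.02640269 0.03396161] [-6.19111029  0.65110793 19.36380612] [-0.11877004  1.55808992  0.06959335]
```

```bash
python3 -m pendant '[[[0,0,0,0,0,-0.03,20],[0,0,0,0,0,-0.03,42],[0,0,0,0,0,-0.03,42],[0,0,0,0,0,-0.03,42],[0,0,0,0,0,-0.5,42],[0,0,0,0,0,-1.5,42],[0,0,0,0,0,-2.5,42],[0,0,0,0,0,-3.5,42],[0,0,0,0,0,-4.5,42],[0,0,0,0,0,-4.5,42],[0,0,0,0,0,-4.5,42]]]'
python3 - <<'E'
from rig import robot
from h import *
import pickle
o=robot.get_obs();c=robot.get_calibration("wrist");im=robot.camera("wrist")
pickle.dump((o,c),open("w6.pkl","wb")); cv2.imwrite("pics/w6.png",im);crop(im,210,90,490,310,2.8,"pics/w6c.png"); print(o["ee_pos"],o["force"],o["gripper_width"],o["qvel"].round(3))
E
```

```text
t: 8.48
ee_pos: [0.5493, 0.0266, 0.169]
eef_rot: [-0.0, 0.98, 0.197, 0.001]
force: [-0.2, 0.1, -1.6]
gripper_width: 0.0419
[0.54933204 0.02664291 0.16896376] [-0.21917359  0.0552984  -1.61659873] 0.04189637177003504 [ 0.009  0.039 -0.018  0.035 -0.011 -0.019  0.007]
```

View pics/w6c.png

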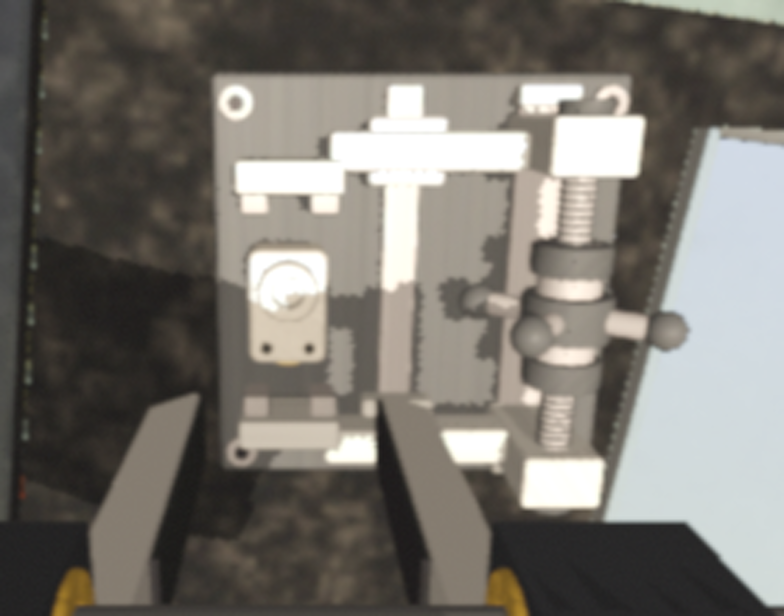

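```bash
cat > lid.py <<'E'
import pickle
from h import *
from rig import robot
from scipy.optimize import least_squares
o,c=pickle.load(open("w1.pkl","rb")); ct=robot.get_calibration("top"); cs=robot.get_calibration("side")
p=[.5995,.0494,np.radians(22.69)]
for a,b in (((421,144),(180,150)),((531,155),(161,104)),((421,144),(176,152))):
    s=least_squares(lambda X:np.r_[proj(c,X)[0]-a,proj(ct,X)[0]-b],[.7,.1,.1])
    X=s.x; d=X[:2]-p[:2]; ca,sa=np.cos(p[2]),np.sin(p[2])
    print(X.round(3),s.fun.round(1),"clamp frame",(d@[ca,sa]).round(3),(d@[-sa,ca]).round(3),"side px",proj(cs,X)[0].round(0))
E
python3 lid.py
```

```text
[0.677 0.155 0.035] [1.2 0.2 0.8 2. ] clamp frame 0.112 0.068 side px [375. 130.]
[0.765 0.184 0.114] [-0.3  0.2 -0.7 -0.4] clamp frame 0.205 0.06 side px [406. 102.]
[0.661 0.151 0.076] [0.9 0.1 0.6 1.7] clamp frame 0.096 0.07 side px [371. 119.]
```

```bash
cat >> h.py <<'E'
def hubp(u,z,v=0):
    a=np.radians(22.69); return np.array([.645+u*np.cos(a)-v*np.sin(a),.0684+u*np.sin(a)+v*np.cos(a),z])
E
python3 - <<'E'
from rig import robot
from h import *
o=robot.get_obs()
print(rel(o,hubp(-.05,.15),112.69))
E
```

```text
([0.02, -0.05, -89.96, 1.838, -0.043, 0.591], 12.6)
```

```bash
python3 -m pendant '[[[0,0,-90,1.84,-0.04,0,0],[0,0,-90,1.84,-0.04,0,0],[0,0,-90,1.84,-0.04,0,0],[0,0,-90,1.84,-0.04,0,0],[0,0,-90,1.84,-0.04,0,0],[0,0,-90,1.84,-0.04,0,0],[0,0,-90,1.84,-0.04,0,0],[0,0,-90,1.84,-0.04,0,0],[0,0,-90,1.84,-0.04,0,0],[0,0,-90,1.84,-0.04,0,0],[0,0,-90,1.84,-0.04,0,0],[0,0,-90,1.84,-0.04,0,0],[0,0,-90,1.84,-0.04,0,0],[0,0,-90,1.84,-0.04,0.6,0],[0,0,-90,1.84,-0.04,0.6,0],[0,0,-90,1.84,-0.04,0.6,0]]]' 50
python3 - <<'E'
from rig import robot
from h import *
import pickle
o=robot.get_obs();c=robot.get_calibration("wrist");im=robot.camera("wrist")
pickle.dump((o,c),open("w7.pkl","wb")); cv2.imwrite("pics/w7.png",im); print(o["ee_pos"],hubp(-.05,.15),o["force"],o["gripper_width"],o["joint_positions"].round(2))
print(rel(o,hubp(-.05,.082),112.69),proj(c,hubp(0,.062)))
E
```

```text
t: 9.87
ee_pos: [0.5977, 0.0485, 0.1478]
eef_rot: [-0.001, 0.554, 0.832, -0.001]
force: [-0.1, -0.5, -0.0]
gripper_width: 0.0002
[0.59770654 0.04848346 0.14783771] [0.59886973 0.04911275 0.15      ] [-0.08056347 -0.52991546 -0.0163712 ] 0.00024441729873636553 [-0.37  0.37  0.22  1.84 -0.1   0.94  1.87]
([-0.21, -0.04, -0.03, 0.003, 0.052, 2.194], 1.6) [[312.13425554 257.27968842]]
```

View pics/w7.png

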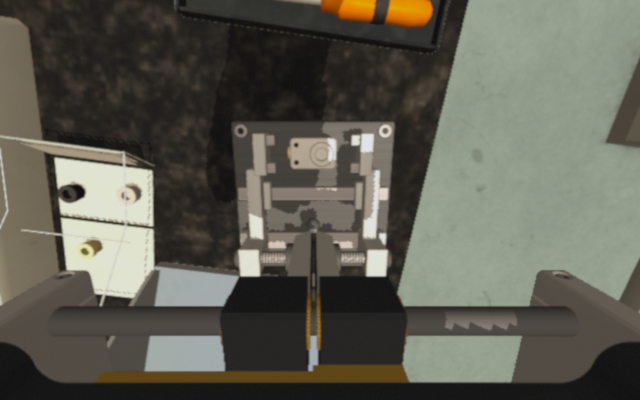

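```bash
python3 -m pendant '[[[0,0,0,0,0.05,1,0],[0,0,0,0,0.05,1.8,0],[0,0,0,0,0.05,2.2,0],[0,0,0,0,0.05,2.2,0],[0,0,0,0,0.2,2.2,0],[0,0,0,0,0.4,2.2,0],[0,0,0,0,0.6,2.2,0],[0,0,0,0,0.8,2.2,0],[0,0,0,0,1.0,2.2,0]]]'
python3 - <<'E'
from rig import robot
from h import *
o=robot.get_obs()
print(o["ee_pos"],o["force"],o["gripper_width"])
E
```

```text
t: 10.67
ee_pos: [0.6271, 0.0602, 0.085]
eef_rot: [0.0, 0.554, 0.832, -0.0]
force: [-4.4, -3.1, 2.6]
gripper_width: 0.0006
[0.62714732 0.06022019 0.08495425] [-4.40152463 -3.12241987  2.55310601] 0.0006020516498591525
```

```bash
python3 -m pendant '[[[0,0,0,0,0.2,0.04,0],[0,0,0,0,0.4,0.06,0],[0,0,0,0,0.6,0.06,0],[0,0,0,0,0.8,0.06,0],[0,0,0,0,1.0,0.06,0],[0,0,0,0,1.2,0.06,0],[0,0,0,0,1.2,0.06,0]]]'
python3 - <<'E'
from rig import robot
from h import *
o=robot.get_obs()
a=np.radians(22.69)
d=o["ee_pos"]-hubp(0,0);print("u",d[:2]@[np.cos(a),np.sin(a)],"v",d[:2]@[-np.sin(a),np.cos(a)],o["ee_pos"],o["force"],o["gripper_width"])
E
```

```text
t: 11.25
ee_pos: [0.6603, 0.0746, 0.0824]
eef_rot: [-0.0, 0.554, 0.833, -0.0]
force: [-4.7, -0.7, 2.4]
gripper_width: 0.0005
u 0.01654275956646705 v -0.00021795975926425134 [0.66034652 0.0745802  0.08237799] [-4.749232   -0.72772118  2.35050081] 0.0004789526490546018
```

```bash
python3 -m pendant '[[[0,0,0,0,0,-0.8,0],[0,0,0,0,0,-1.4,0],[0,0,0,0,-0.4,-1.5,0],[0,0,0,0,-1.2,-1.5,0],[0,0,0,0,-2.0,-1.5,0],[0,0,0,0,-2.25,-1.5,0],[0,0,0,0,-2.25,-1.5,0]]]'
python3 - <<'E'
from rig import robot
from h import *
im=robot.camera("top"); crop(im,170,120,290,245,5,"pics/t2.png")
im=robot.camera("side"); crop(im,300,100,420,200,6,"pics/s2.png")
o=robot.get_obs();print(o["ee_pos"]); print(rel(o,hubp(-.05,.081),112.69))
E
```

```text
t: 11.83
ee_pos: [0.5973, 0.0476, 0.1283]
eef_rot: [0.0, 0.554, 0.832, 0.001]
force: [0.8, -0.3, 0.1]
gripper_width: 0.0006
[0.59890684 0.04878075 0.12793349]
([0.13, 0.01, 0.03, 0.011, -0.0, 1.564], 1.1)
```

View pics/t2.png

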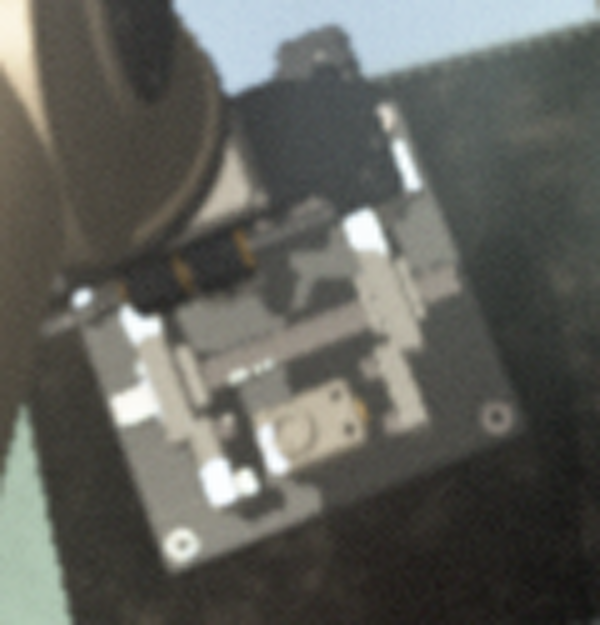

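View pics/s2.png

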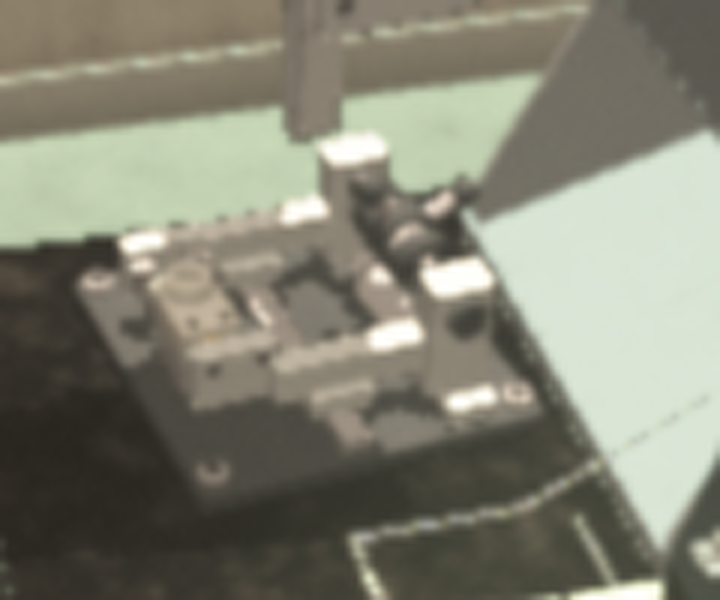

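```bash
python3 -m pendant '[[[0,0,0,0,0,0.8,0],[0,0,0,0,0,1.5,0],[0,0,0,0,0,1.58,0],[0,0,0,0,0,1.58,0],[0,0,0,0,0.2,1.58,0],[0,0,0,0,0.4,1.58,0],[0,0,0,0,0.6,1.58,0],[0,0,0,0,0.8,1.58,0],[0,0,0,0,1.0,1.58,0],[0,0,0,0,1.2,1.58,0],[0,0,0,0,1.4,1.58,0],[0,0,0,0,1.6,1.58,0],[0,0,0,0,1.8,1.58,0],[0,0,0,0,2.0,1.58,0],[0,0,0,0,2.2,1.58,0],[0,0,0,0,2.2,1.58,0]]]'
python3 - <<'E'
from rig import robot
from h import *
o=robot.get_obs()
a=np.radians(22.69)
d=o["ee_pos"]-hubp(0,0);print("u",d[:2]@[np.cos(a),np.sin(a)],"v",d[:2]@[-np.sin(a),np.cos(a)],o["ee_pos"],o["force"],o["gripper_width"])
E
```

```text
t: 13.27
ee_pos: [0.6593, 0.0739, 0.0799]
eef_rot: [0.0, 0.554, 0.833, -0.0]
force: [-2.7, -1.8, 2.3]
gripper_width: 0.0005
u 0.01530390843509064 v -0.00038811725144121496 [0.65926918 0.07394533 0.07985026] [-2.72046184 -1.83581877  2.30525093] 0.0005182493621881573
```

```bash
python3 -m pendant '[[[0,0,0,0,0,-0.8,0],[0,0,0,0,0,-1.4,0],[0,0,0,0,-0.4,-1.6,0],[0,0,0,0,-1.2,-1.6,0],[0,0,0,0,-2.0,-1.6,0],[0,0,0,0,-2.25,-1.6,0],[0,0,0,0,-2.25,-1.6,0]]]'
python3 - <<'E'
from rig import robot
from h import *
import pickle
o=robot.get_obs();c=robot.get_calibration("wrist");im=robot.camera("wrist"); crop(im,220,100,410,260,4,"pics/w8c.png")
pickle.dump((o,c),open("w8.pkl","wb"))
print(rel(o,hubp(-.05,.081),112.69))
E
```

```text
t: 13.85
ee_pos: [0.5946, 0.0466, 0.1278]
eef_rot: [-0.0, 0.555, 0.832, 0.0]
force: [1.0, -0.5, 0.1]
gripper_width: 0.0007
([0.0, -0.01, -0.04, 0.023, 0.164, 1.561], 1.1)
```

View pics/w8c.png

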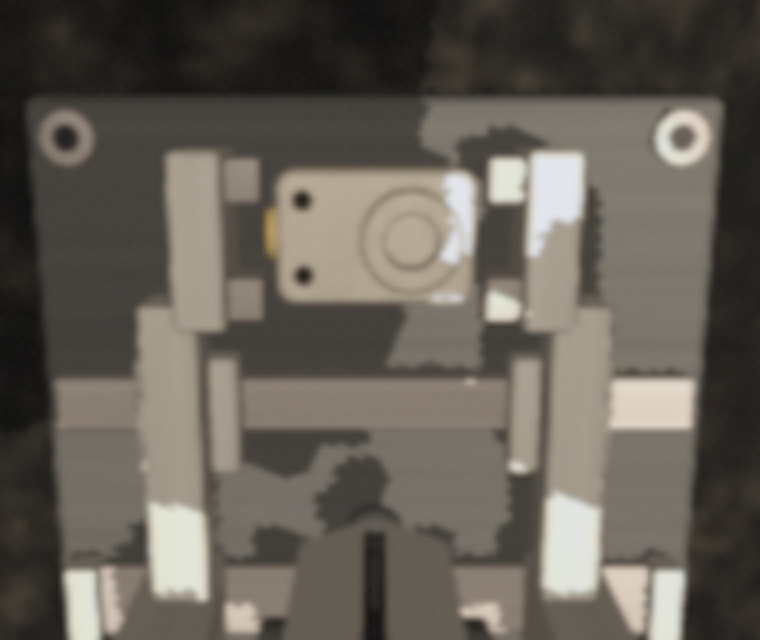

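```bash
python3 -m pendant '[[[0,0,0,0.02,0.1,0.8,0],[0,0,0,0.02,0.15,1.5,0],[0,0,0,0.02,0.16,1.56,0],[0,0,0,0.02,0.16,1.56,0],[0,0,0,0.02,0.36,1.56,0],[0,0,0,0.02,0.56,1.56,0],[0,0,0,0.02,0.76,1.56,0],[0,0,0,0.02,0.96,1.56,0],[0,0,0,0.02,1.16,1.56,0],[0,0,0,0.02,1.3,1.56,0],[0,0,0,0.02,1.4,1.56,0],[0,0,0,0.02,1.4,1.56,0]]]'
cat > chk.py <<'E'
from rig import robot
from h import *
o=robot.get_obs()
a=np.radians(22.69)
d=o["ee_pos"]-hubp(0,0);f=o["force"];print("u",(d[:2]@[np.cos(a),np.sin(a)]*1000).round(1),"v",(d[:2]@[-np.sin(a),np.cos(a)]*1000).round(1),"z",o["ee_pos"][2],"Fu",(f[:2]@[np.cos(a),np.sin(a)]).round(1),"Fv",(f[:2]@[-np.sin(a),np.cos(a)]).round(1),"Fz",f[2].round(1))
E
python3 chk.py
```

```text
t: 14.9
ee_pos: [0.6355, 0.0646, 0.081]
eef_rot: [0.0, 0.554, 0.833, 0.0]
force: [-2.0, 0.0, 0.6]
gripper_width: 0.0004
u -10.2 v 0.2 z 0.08102524845315327 Fu -1.8 Fv 0.8 Fz 0.6
```

```bash
python3 -m pendant '[[[0,0,0,0,0.1,0,0],[0,0,0,0,0.2,0,0],[0,0,0,0,0.25,0,0],[0,0,0,0,0.25,0,0]]]';python3 chk.py;  python3 -m pendant '[[[0,0,0,0,0.05,0,0],[0,0,0,0,0.1,0,0],[0,0,0,0,0.1,0,0]]]';python3 chk.py
```

```text
t: 15.23
ee_pos: [0.6412, 0.0671, 0.0805]
eef_rot: [-0.0, 0.554, 0.832, -0.001]
force: [-5.4, -2.4, 1.0]
gripper_width: 0.0003
u -4.1 v 0.2 z 0.08049935504636416 Fu -5.9 Fv -0.1 Fz 1.0
t: 15.48
ee_pos: [0.643, 0.0678, 0.0801]
eef_rot: [-0.001, 0.554, 0.832, -0.001]
force: [-8.2, -4.1, 2.6]
gripper_width: 0.0004
u -2.1 v 0.2 z 0.08014597527685094 Fu -9.1 Fv -0.6 Fz 2.6
```

```bash
python3 -m pendant '[[[0,0,0,0,0.05,0,0],[0,0,0,0,0.1,0,0],[0,0,0,0,0.1,0,0]]]';python3 chk.py
```

```text
t: 15.73
ee_pos: [0.6443, 0.0682, 0.0798]
eef_rot: [-0.002, 0.554, 0.832, -0.002]
force: [-16.1, -6.1, 6.0]
gripper_width: 0.0003
u -0.7 v 0.1 z 0.07978577053380412 Fu -17.2 Fv 0.6 Fz 6.0
```

```bash
python3 -m pendant '[[[0,0,0,0,0.04,0,0],[0,0,0,0,0.08,0,0],[0,0,0,0,0.08,0,0],[0,0,0,0,0.08,0,0]]]';python3 chk.py
```

```text
t: 16.07
ee_pos: [0.6452, 0.0687, 0.0795]
eef_rot: [-0.003, 0.555, 0.832, -0.003]
force: [-22.1, -7.9, 8.1]
gripper_width: 0.0005
u 0.3 v 0.2 z 0.07947025550919101 Fu -23.4 Fv 1.2 Fz 8.1
```

```bash
python3 -m pendant '[[[0,0,0,0,0.03,-0.03,0],[0,0,0,0,0.06,-0.04,0],[0,0,0,0,0.06,-0.04,0],[0,0,0,0,0.06,-0.04,0]]]';python3 chk.py
```

```text
t: 16.4
ee_pos: [0.6459, 0.069, 0.0802]
eef_rot: [-0.004, 0.555, 0.832, -0.004]
force: [-25.8, -9.6, 7.6]
gripper_width: 0.0003
u 1.1 v 0.2 z 0.08015183619495564 Fu -27.6 Fv 1.1 Fz 7.6
```

```bash
python3 -m pendant '[[[0,0,0,0,-0.1,0,0],[0,0,0,0,-0.2,0,0],[0,0,0,0,-0.25,-0.3,0],[0,0,0,0,-0.25,-1.0,0],[0,0,0,0,-0.25,-2.0,0],[0,0,0,0,-0.8,-3.0,0],[0,0,0,0,-1.8,-3.5,0],[0,0,0,0,-2.4,-3.5,0],[0,0,0,0,-2.4,-3.5,0],[0,0,0,0,-2.4,-3.5,0]]]';python3 - <<'E'
from rig import robot
from h import *
import pickle
o=robot.get_obs();c=robot.get_calibration("wrist");im=robot.camera("wrist"); crop(im,220,120,410,270,4,"pics/w9c.png")
im=robot.camera("side"); crop(im,300,100,420,200,6,"pics/s9.png"); print(o["ee_pos"],o["force"])
E
```

```text
t: 17.23
ee_pos: [0.585, 0.0436, 0.1884]
eef_rot: [0.001, 0.554, 0.832, 0.001]
force: [0.0, 0.1, -0.3]
gripper_width: 0.0009
[0.58498579 0.04361557 0.18837178] [ 0.03942871  0.06830958 -0.30150546]
```

View pics/w9c.png

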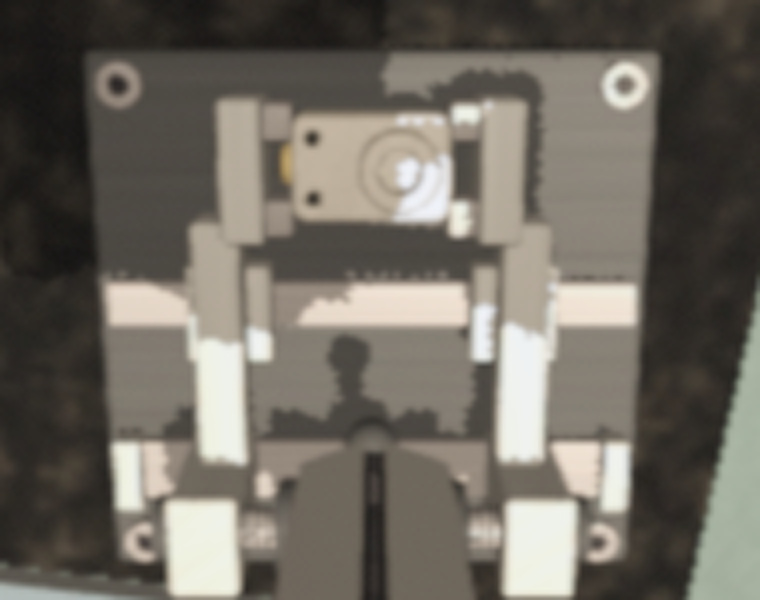

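View pics/s9.png

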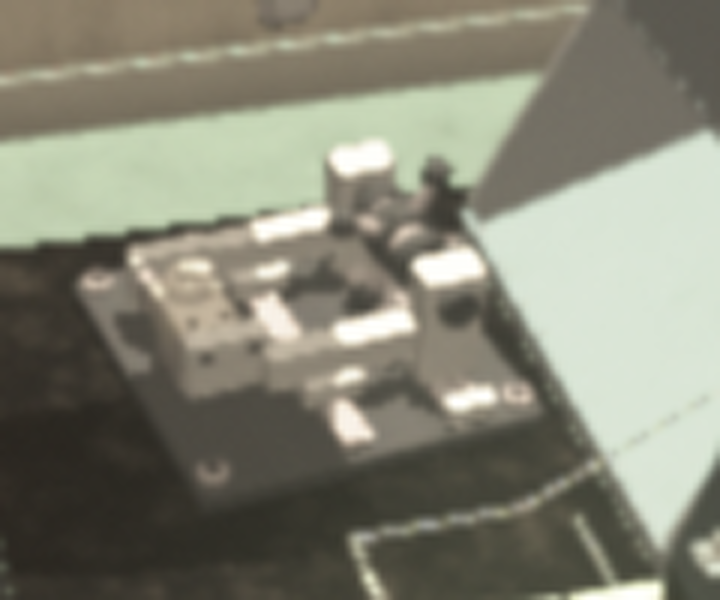

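```bash
python3 -m pendant '[[[0,0,0,0,0,0,40],[0,0,0,0,0,0,40],[0,0,0,0,0,0,40],[0,0,0,0,0,0,40]]]';python3 - <<'E'
from rig import robot
from h import *
im=robot.camera("side"); crop(im,230,100,430,320,2.7,"pics/s10.png"); print(robot.get_obs()["force"])
E
```

```text
t: 17.67
ee_pos: [0.5847, 0.0435, 0.1865]
eef_rot: [-0.0, 0.554, 0.833, -0.0]
force: [-0.6, 0.4, 0.4]
gripper_width: 0.0237
[ 0.12912942 -0.53067199 -0.0194367 ]
```

View pics/s10.png

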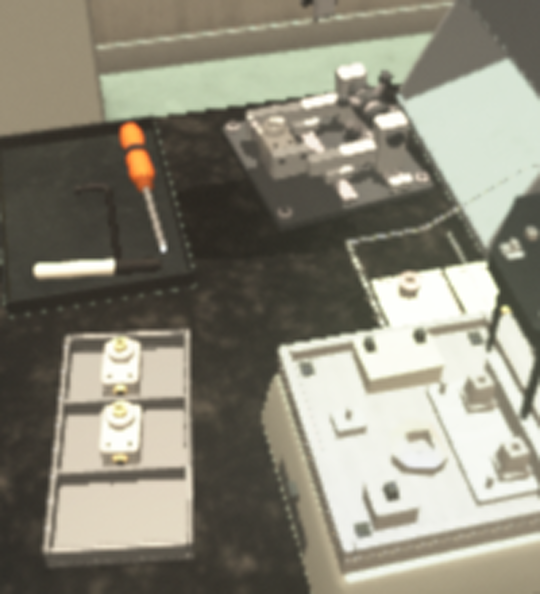

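The two bushed housings are still in their compartments, at about (120,360) and (120,430). The third compartment is empty, and the plain housing is held upright in the clamp at about (275,145). The robot is touching nothing.

```bash
python3 -c "
from rig import robot
print(robot.sign_off())"
```

```text
the job is handed in; nothing more can be done
None
```

The plain housing now stands upright on the rest, held between both jaws of the clamp, and I handed the job in at about 18 s of the 54 s allowed.

- **Pick and place:** I took the housing with the empty boss from the end compartment (world −y side), set it on the rest and let go. It touched down at the expected height.
- **Clamping:** I pushed three spokes in turn towards the clamp's +x side. The push needed about 4 to 6 N while the jaws ran free. It rose to 27.6 N once they met the housing, about 20 N or more above the running force.
- **Last checks:** The wrist view showed the prongs of both jaws against the ends of the housing, centred on the rest. The side view showed the two bushed housings still in the tray. The gripper was open and clear of everything, with force readings near zero.
- **Not checked:** I did not measure the final turnbuckle angle from the images. Tightness is judged from the force and the pictures. No check failed or disagreed.

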